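# Unsnap and push open the compressor's air-filter lid

### The arm

A 7-joint arm with a two-finger parallel gripper is mounted at the origin on the work surface. World frame = base frame: x ahead of the robot, y to its left, z up, the work surface at z = 0. Lengths are in m, angles in rad, forces in N, time in s.
With the tool pointing down it reaches from about 0.4 to 0.85 m from the base axis. Payload 10.4 kg.
Tool frame: the origin (TCP) lies on the centre line of the jaws, within the pads' length; the fingertips stand 17 mm ahead of it and the grasp point (between the pads) lies 2 mm behind it; z points along the fingers, y is the direction in which the jaws open and shut (so a half turn about z gives the same grasp; the last joint's range is limited). The gripper opens to 87 mm and grips with 3 to 60 N. Pads are 19 mm wide; open, the fingers measure 117 mm over their backs; the gripper's body (75 mm by 190 mm) begins 51 mm behind the grasp point.
Start: joints at [1.197, 0.332, -0.065, 1.46, 0.022, 1.35, -0.088], TCP at [0.215, -0.587, 0.24] pointing down, gripper open.
Joint ranges: [-2.6, 2.6], [-0.5, 2.12], [-1.47, 1.34], [0.16, 2.42], [-1.27, 4.41], [0.06, 2.06], [-2.6, 2.6]. Speed limits (rad/s): [2.22, 2.22, 2.79, 2.79, 3.14, 3.14, 3.14].

### API

Orientations are given as a unit quaternion [x, y, z, w].
In Python, from bench import r gives the robot as it stands.
- The arm moves only by the tool apply_moves, never from a script. Its argument "commands" is a list of rows, each an object with "rot": the turn, a rotation vector about the world's x, y, z in units of 180 degrees (1.0 is 180 degrees), a list of three; "linear": the shift along the world's x, y, z in units of 0.3 m (1.0 is 0.3 m), a list of three; "grip": the closure, from -1 (fully open) to 1 (shut). A call has 1 to 20 rows; each row is the pose to reach, as a shift and turn from the pose commanded when the call began, turning the shorter way round; what a row does not reach only later rows make up. A row lasts 1/10 s, in which the tool goes at most 50 mm and 8.59 degrees, less where a joint would pass 70% of its speed; a pose out of reach is approached as far as the arm can. A call with a number of a shift or a turn outside -1 to 1 is refused whole. A call with a gripper value outside its range is refused whole. The fingers move at their own pace and stop on an object; "newtons" is the grip in N (left out, the last holds). Time passes only in rows, so rows that repeat a pose let the fingers close. It gives the time, the measured TCP pose, the force and the opening at its end, in the units of the state.
- r.read_state(): the state, without advancing time (a new reading comes with each control period).
- r.camera(name): name is "scene" or "top"; returns a dict with "frame" (400x640x3 uint8, red, green, blue), "mtx" (3x3 intrinsics, pixels), "extrinsics" (4x4, takes a point from world to camera coordinates). Camera axes: x right, y down, z forward; pixel columns grow to the right and rows downward; lengths in m; the calibration is good to about 2 mm. A picture is of the moment at which its call begins. There is no depth.
- r.close_job(): hands the job in, once; it reports no verdict.
Trained networks look in a picture, given as the dict that the camera call returned (one of the last four; its "shot" number tells which), for a name from the list of things; names that differ only in an ending like _2 or _b are one class to them, and where a whole thing is asked for, a point or a joint stands for the part that bears it (a point fixed in the world has none). Each returns a list of dicts, best first, with "p" (0 to 1); they miss things now and then, are a little off and sometimes report something else, mostly with a low value. They report only what shows in the picture. A call takes as long as a camera call. They do not tell look-alikes from the thing itself.
- r.search_frame(thing, picture): "bbox" ([left, top, width, height] in pixels, round what is visible of it).
- r.spot_point(thing, picture): "location" ([column, row] in pixels: a listed point, or the origin of a listed thing).
The state is a dict: "time": time; "joint_positions": joint angles; "joint_vel": joint speeds; "joint_torque": joint torques, N m; "ee_pos": TCP position; "eef_rot": TCP orientation; "ft_force": force on the tool from outside, world axes, zero at the start; "torque": the same for the moment, N m; "width": finger opening in m.
Only numpy, scipy, OpenCV 4.12 (cv2) and the standard library are available. Lean on these libraries where they do the work, as an engineer would, in place of code of your own. Each camera call takes 0.05 s, during which the arm holds its last target. There are 200 camera calls.

### The job

On the air-filter box on the bench, press the steel snap tab all the way down so that it no longer blocks the lid, then push the dark lid along its rails, off its seat and past the tab, until it lies flat and entirely on the landing deck at the other end of the box and the filter is fully open to view. Only press and push: do not lift or tip the lid. Leave the jar, can, wood offcut and screwdriver where they are.

Things in the scene. Friction and masses are not known exactly. Their poses are not given: they have to be found in the camera images.
- filter_box: Grey metal filter box bolted to the bench, 271 mm long (its x, -125 to +146) and 116 mm wide (its y); a 22 mm air stub sticks out low at its -x end. Origin on the bench, z up; its +x is the way the lid slides open. Along x: lid seat -125 to -15, tab slot -15 to +3, landing deck +3 to +141, end lip to +146. Rails on both long sides, tops 56 mm above the bench, guide the lid with 2 to 3 mm play.
- seat (a point): Centre of the lid's seat, an aluminium frame round the paper filter, at x -65, y 0 mm of the box and 50 mm above the bench. Axes as the box.
- deck (a point): Point on the flat aluminium landing deck at x +72, y 0 mm of the box and 49 mm above the bench (1 mm below the seat). Axes as the box. With its centre here the lid is wholly on the deck, about 19 mm short of the end lip, which stands 7 mm above the deck and stops the lid.
- lid: Loose dark grey plastic lid: plate 100 (x) x 96 (y) x 12 mm, about 0.15 kg, with one upright rib across the middle of its top, 10 mm thick (x), 60 long (y), its top 27 mm above the lid's underside. Origin at the centre of its underside, axes as the box. It starts on the seat (centre x -65 mm, y 0 of the box) and slides to the box's +x under 1 to 2 N once the tab is down.
- tab (a joint): How far the snap tab is pressed down, m: 0 to 0.001 at the start (up, standing 7 mm above the seat across the lid's path), 0.009 when fully in (top 2 mm below the seat). It moves straight down against about 5 N of friction and stays where it is left; no spring brings it back.
- tab_pad (a point): Centre of the top of the tab's press pad, a 34 x 34 mm steel plate 8 mm thick which sticks out from the box's +y long side, centred at x -6 mm, y +85 mm of the box, its top about 57 mm above the bench when up and 48 mm when fully in; free space beneath it. It moves with the tab.
- jar: Glass jar with steel cap, 60 mm across, 85 mm tall, upright on the bench; bystander. Origin at the centre of its underside.
- can: Steel can with paper label, 62 mm across, 90 mm tall, upright on the bench; bystander. Origin at the centre of its underside.
- offcut: Wood offcut 50 x 45 mm, 70 mm tall, on the bench; bystander. Origin at the centre of its underside.
- screwdriver: Screwdriver 190 mm long with a yellow handle, lying on the bench along its own x; bystander. Origin on the bench below it.
Mind the look-alikes: they are no part of the job. Of the things like the lid, leave any that is purple; of the rest the larger one is meant.

How it is judged:
On the way, in this order (a step that is already met when the one before it is completed fails the run):
1. the tab is pressed in while the lid is still on its seat (value of joint tab above 0.0075 m and x of lid in the frame of filter_box between -0.072 and -0.058 m), for 0.1 s.
2. the lid has been pushed off its seat onto the deck (x of lid in the frame of filter_box between 0.05 and 0.096 m and y of lid in the frame of filter_box between -0.008 and 0.008 m and z of lid in the frame of filter_box between 0.045 and 0.053 m and angle between lid's own z axis and vertical below 0.06 rad), for 0.2 s.
At the end, for the whole second after the job is handed in: The lid rests flat on the landing deck, between the rails, its centre at x +50 to +96 mm of the box (clear of seat and tab slot, not over the end lip), tilted less than 0.06 rad and at rest; the tab is still in (over 6.5 mm); jar, can, offcut and screwdriver within 30 mm of where they began (all of step 2 and linear speed of lid below 0.01 m/s and value of joint tab above 0.0065 m and distance of each of jar, can, offcut, screwdriver from where it was at the start of the episode below 0.03 m); the robot touches nothing.
It fails at once if the lid is lifted more than 6 mm off its seat (z of lid in the frame of filter_box above 0.056 m).
It fails at once if the lid is tipped by more than 0.2 rad (angle between lid's own z axis and vertical above 0.2 rad).
It fails at once if a bystander is moved by more than 30 mm (distance of any of jar, can, offcut, screwdriver from where it was at the start of the episode above 0.03 m).
It also fails if it takes over 45 s, if anything falls off the work surface, if the arm or the gripper's body presses on something with over 40 N, if the wrist force passes 120 N, or if a joint passes its speed limit or range.

## Working session

There is one attempt and no reset: what is moved stays moved. The work goes in short steps, Python scripts to look and compute and a tool call to move; the robot and the scene stay as the last step left them, time stands still between calls to the robot, and variables do not carry over. Pictures are saved under pics/ and viewed, about 8 in all and at most 12, crops included, and the job is handed in when it is done.

Besides the shell and the picture viewer there is one more tool, called after "Call:" in YAML: its name, and indented under it one key for each argument. apply_moves: Moves the arm, as the interface text tells. Its arguments: {"type":"object","properties":{"commands":{"type":"array","items":{"type":"object","properties":{"rot":{"type":"array","items":{"type":"number"}},"linear":{"type":"array","items":{"type":"number"}},"grip":{"type":"number"}}}},"newtons":{"type":"number"}},"required":["commands"]}

```bash
mkdir -p pics; cat > h.py <<'E'
import numpy as np, cv2
from bench import r
def ray(pic,px,z):
    K=np.array(pic["mtx"]);T=np.array(pic["extrinsics"]);R=T[:3,:3];t=T[:3,3]
    c=-R.T@t; d=R.T@np.linalg.inv(K)@np.array([px[0],px[1],1.]); s=(z-c[2])/d[2]
    return c+s*d
def proj(pic,P):
    K=np.array(pic["mtx"]);T=np.array(pic["extrinsics"]);q=K@(T[:3,:3]@np.array(P)+T[:3,3]);return q[:2]/q[2]
def save(pic,n): cv2.imwrite("pics/"+n,pic["frame"][:,:,::-1])
E
python3 - <<'E'
from h import *
for n in("scene","top"):
    p=r.camera(n);save(p,n+"0.png")
    for th,z in(("filter_box",0),("seat",.05),("deck",.049),("lid",.05),("tab_pad",.057),("jar",0),("can",0),("offcut",0),("screwdriver",0)):
        print(n,th,[(round(a["p"],2),np.round(a["location"]),np.round(ray(p,a["location"],z),3)) for a in r.spot_point(th,p)[:3]])
s=r.read_state();print(s["ee_pos"],s["eef_rot"],s["time"])
E
```

```text
scene filter_box [(0.82, array([323., 246.]), array([ 0.581, -0.013,  0.   ])), (0.17, array([293., 218.]), array([ 0.49 , -0.021,  0.   ]))]
scene seat []
scene deck [(0.59, array([361., 241.]), array([0.642, 0.023, 0.049])), (0.34, array([258., 293.]), array([ 0.637, -0.165,  0.049]))]
scene lid [(0.76, array([185., 251.]), array([ 0.498, -0.225,  0.05 ])), (0.74, array([291., 218.]), array([ 0.532, -0.046,  0.05 ])), (0.74, array([223., 190.]), array([ 0.4  , -0.112,  0.05 ]))]
scene tab_pad [(0.72, array([339., 193.]), array([0.535, 0.054, 0.057]))]
scene jar [(0.73, array([259., 294.]), array([ 0.605, -0.153,  0.   ]))]
scene can [(0.91, array([416., 214.]), array([0.615, 0.175, 0.   ]))]
scene offcut [(0.67, array([335., 327.]), array([ 0.724, -0.086,  0.   ]))]
scene screwdriver [(0.57, array([319., 175.]), array([0.418, 0.086, 0.   ]))]
top filter_box [(0.83, array([331., 172.]), array([ 0.58 , -0.011,  0.   ]))]
top seat [(0.4, array([274., 256.]), array([0.419, 0.097, 0.05 ]))]
top deck [(0.71, array([314., 133.]), array([0.641, 0.022, 0.049]))]
top lid [(0.86, array([382., 305.]), array([ 0.33 , -0.089,  0.05 ])), (0.67, array([349., 195.]), array([ 0.524, -0.039,  0.05 ])), (0.67, array([280., 257.]), array([0.416, 0.087, 0.05 ]))]
top tab_pad [(0.92, array([294., 190.]), array([0.533, 0.061, 0.057]))]
top jar [(0.84, array([399., 159.]), array([ 0.603, -0.146,  0.   ]))]
top can [(0.72, array([238., 155.]), array([0.615, 0.169, 0.   ])), (0.57, array([293., 190.]), array([0.544, 0.063, 0.   ]))]
top offcut []
top screwdriver [(0.87, array([277., 257.]), array([0.418, 0.095, 0.   ]))]
[ 0.2147884  -0.58695545  0.23958154] [9.84657954e-01 1.74495594e-01 9.62882019e-06 4.13022656e-05] 1.0
```

View pics/scene0.png

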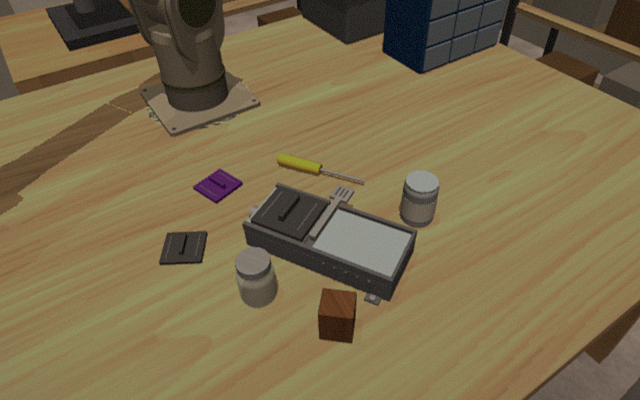

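View pics/top0.png

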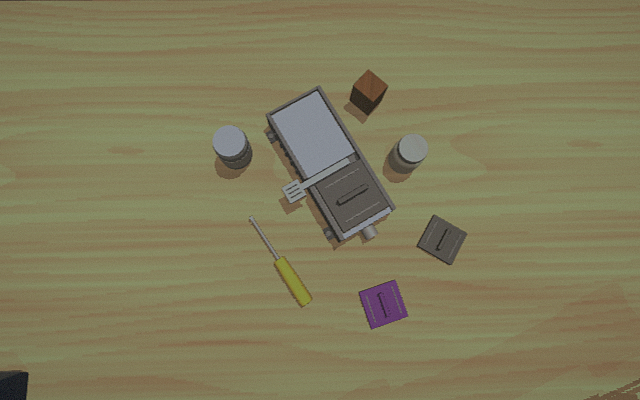

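Two dark lid-like plates: the one in the box, at top pixel (349,195), is the larger. The loose grey one at (442,240) and the purple one at (383,304) are look-alikes. Next I fit the box pose and check it with an overlay.

```bash
cat > fit.py <<'E'
from h import *
from scipy.optimize import least_squares
loc={"filter_box":(0,0,0),"deck":(.072,0,.049),"lid":(-.065,0,.05),"tab_pad":(-.006,.085,.057)}
W=lambda v,b:np.array([v[0]+np.cos(v[2])*b[0]-np.sin(v[2])*b[1],v[1]+np.sin(v[2])*b[0]+np.cos(v[2])*b[1],b[2]])
if __name__=="__main__":
    obs=[]
    for n in("scene","top"):
        p=r.camera(n)
        for k,b in loc.items():
            c=[np.array(a["location"]) for a in r.spot_point(k,p)]
            e=proj(p,W((.58,-.012,.48),b)); c=[a for a in c if np.hypot(*(a-e))<15]
            if c: obs.append((p,b,c[0]))
    f=least_squares(lambda v:np.concatenate([proj(p,W(v,b))-o for p,b,o in obs]),(.58,-.012,.48),loss="soft_l1")
    v=f.x;print(v,np.degrees(v[2]),f.fun.round(1))
    im=cv2.resize(p["frame"][60:270,220:430,::-1],None,fx=2.8,fy=2.8,interpolation=cv2.INTER_CUBIC)
    def poly(x0,x1,y0,y1,z,col):
        q=np.array([(proj(p,W(v,(x,y,z)))+.5-[220,60])*2.8 for x,y in((x0,y0),(x1,y0),(x1,y1),(x0,y1))])
        cv2.polylines(im,[q.astype(int)],True,col,1)
    poly(-.125,.146,-.058,.058,.056,(0,0,255));poly(-.115,-.015,-.048,.048,.062,(0,255,0));poly(-.07,-.06,-.03,.03,.077,(255,255,0));poly(-.023,.011,.068,.102,.057,(255,0,255))
    cv2.imwrite("pics/fit.png",im)
    a=v[2]
    for k,b in(("pad",(-.006,.087,.075)),("prepush",(-.092,0,.083)),("end",(.0575,0,.083))):print(k,W(v,b).round(4))
E
python3 fit.py
```

```text
[ 0.57941804 -0.00959602  0.5228158 ] 29.955138613495837 [-1.2  1.   1.4 -3.3  0.3 -2.   1.6 -2.2 -3.1  1.2  2.2  0.2  2.2 -1.
  2.1 -1.1]
pad [0.5308 0.0628 0.075 ]
prepush [ 0.4997 -0.0555  0.083 ]
end [0.6292 0.0191 0.083 ]
```

View pics/fit.png

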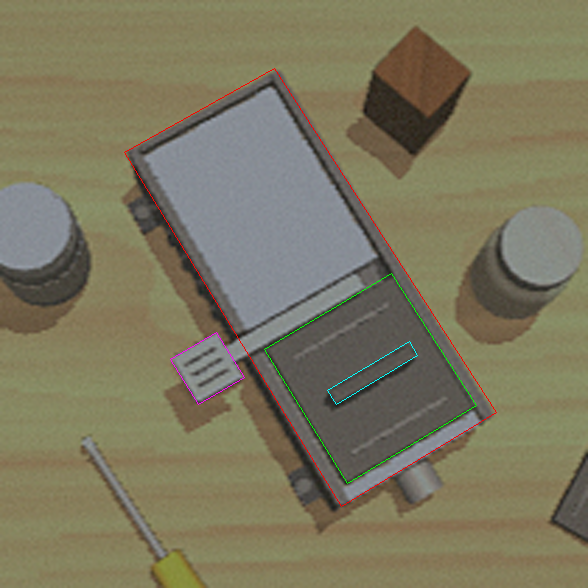

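The overlay fits the box, lid, rib and pad to within about 2 mm. I'll go above the pad with the gripper shut.

Call:
apply_moves:
  commands:
    - {"linear":[1,1,0],"rot":[0,0,0.055],"grip":1}
    - {"linear":[1,1,0],"rot":[0,0,0.055],"grip":1}
    - {"linear":[1,1,0],"rot":[0,0,0.055],"grip":1}
    - {"linear":[1,1,0],"rot":[0,0,0.055],"grip":1}
    - {"linear":[1,1,0],"rot":[0,0,0.055],"grip":1}
    - {"linear":[1,1,0],"rot":[0,0,0.055],"grip":1}
    - {"linear":[1,1,0],"rot":[0,0,0.055],"grip":1}
    - {"linear":[1,1,0],"rot":[0,0,0.055],"grip":1}
    - {"linear":[1,1,0],"rot":[0,0,0.055],"grip":1}
    - {"linear":[1,1,0],"rot":[0,0,0.055],"grip":1}

```text
time: 2.5
ee_pos: [0.5177, -0.2825, 0.2396]
eef_rot: [0.965, 0.262, 0.001, -0.001]
ft_force: [-0.6, 0.3, -0.2]
width: 0.015
```

Call:
apply_moves:
  commands:
    - {"linear":[0.054,1,0],"grip":1}
    - {"linear":[0.054,1,0],"grip":1}
    - {"linear":[0.054,1,0],"grip":1}
    - {"linear":[0.054,1,0],"grip":1}
    - {"linear":[0.054,1,0],"grip":1}
    - {"linear":[0.054,1,0],"grip":1}
    - {"linear":[0.054,1,0],"grip":1}
    - {"linear":[0.054,1,0],"grip":1}

```text
validation failed for argument at $.co...
```

Call:
apply_moves:
  commands:
    - {"linear":[0.054,1,0],"rot":[0,0,0],"grip":1}
    - {"linear":[0.054,1,0],"rot":[0,0,0],"grip":1}
    - {"linear":[0.054,1,0],"rot":[0,0,0],"grip":1}
    - {"linear":[0.054,1,0],"rot":[0,0,0],"grip":1}
    - {"linear":[0.054,1,0],"rot":[0,0,0],"grip":1}
    - {"linear":[0.054,1,0],"rot":[0,0,0],"grip":1}
    - {"linear":[0.054,1,0],"rot":[0,0,0],"grip":1}
    - {"linear":[0.054,1,0],"rot":[0,0,0],"grip":1}

```text
time: 3.3
ee_pos: [0.5309, 0.0132, 0.2397]
eef_rot: [0.966, 0.26, 0.0, 0.0]
ft_force: [0.2, -1.0, 0.1]
width: 0.0007
```

Call:
apply_moves:
  commands:
    - {"linear":[0,0.165,0],"rot":[0,0,0],"grip":1}
    - {"linear":[0,0.165,-0.15],"rot":[0,0,0],"grip":1}
    - {"linear":[0,0.165,-0.3],"rot":[0,0,0],"grip":1}
    - {"linear":[0,0.165,-0.467],"rot":[0,0,0],"grip":1}
    - {"linear":[0,0.165,-0.467],"rot":[0,0,0],"grip":1}
    - {"linear":[0,0.165,-0.467],"rot":[0,0,0],"grip":1}

```text
time: 3.9
ee_pos: [0.5312, 0.061, 0.1002]
eef_rot: [0.966, 0.258, -0.001, 0.0]
ft_force: [0.2, -0.0, 0.8]
width: 0.0006
```

```bash
python3 - <<'E'
from h import *
from fit import W
v=(.5794,-.0096,.5228)
s=r.read_state();print(s["ee_pos"],s["ft_force"])
p=r.camera("scene")
def mk(im,P,c): q=((proj(p,P)+.5-[230,100])*3.2).astype(int);cv2.circle(im,tuple(q),3,c,1)
im=cv2.resize(p["frame"][100:280,230:430,::-1],None,fx=3.2,fy=3.2,interpolation=cv2.INTER_CUBIC)
mk(im,np.array(s["ee_pos"])-[0,0,.017],(0,0,255))
for x in(-.023,.011):
  for y in(.068,.102): mk(im,W(v,(x,y,.057)),(255,0,255))
cv2.imwrite("pics/above.png",im)
E
```

```text
[0.53121232 0.06100293 0.10020554] [ 0.22611283 -0.04543839  0.8423395 ]
```

View pics/above.png

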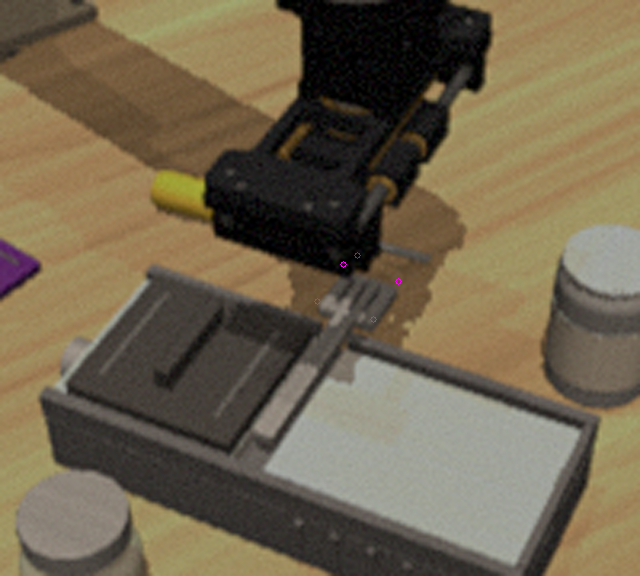

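The pad (around (358,295)) is under the tool axis and the gripper body hides the fingers; the measured TCP agrees with the planned spot. Pressing down slowly.

Call:
apply_moves:
  commands:
    - {"linear":[0,0,-0.04],"rot":[0,0,0],"grip":1}
    - {"linear":[0,0,-0.08],"rot":[0,0,0],"grip":1}
    - {"linear":[0,0,-0.088],"rot":[0,0,0],"grip":1}
    - {"linear":[0,0,-0.094],"rot":[0,0,0],"grip":1}
    - {"linear":[0,0,-0.1],"rot":[0,0,0],"grip":1}
    - {"linear":[0,0,-0.106],"rot":[0,0,0],"grip":1}
    - {"linear":[0,0,-0.11],"rot":[0,0,0],"grip":1}
    - {"linear":[0,0,-0.11],"rot":[0,0,0],"grip":1}

```text
time: 4.75
ee_pos: [0.5312, 0.0623, 0.0665]
eef_rot: [0.966, 0.259, 0.0, 0.0]
ft_force: [-0.6, -2.5, 2.9]
width: 0.0002
```

Call:
apply_moves:
  commands:
    - {"linear":[0,0,-0.004],"rot":[0,0,0],"grip":1}
    - {"linear":[0,0,-0.008],"rot":[0,0,0],"grip":1}
    - {"linear":[0,0,-0.011],"rot":[0,0,0],"grip":1}
    - {"linear":[0,0,-0.011],"rot":[0,0,0],"grip":1}

```text
time: 5.15
ee_pos: [0.5314, 0.0626, 0.0646]
eef_rot: [0.966, 0.259, 0.0, 0.0]
ft_force: [-6.6, -4.6, 20.6]
width: 0.0002
```

Force rose to about 20 N with the fingertips at 47.6 mm, so the tab is at its stop. Lift and go behind the rib.

Call:
apply_moves:
  commands:
    - {"linear":[0,0,0.1],"rot":[0,0,0],"grip":1}
    - {"linear":[0,0,0.25],"rot":[0,0,0],"grip":1}
    - {"linear":[-0.05,-0.2,0.25],"rot":[0,0,0],"grip":1}
    - {"linear":[-0.105,-0.393,0.25],"rot":[0,0,0],"grip":1}
    - {"linear":[-0.105,-0.393,0.25],"rot":[0,0,0],"grip":1}
    - {"linear":[-0.105,-0.393,0.25],"rot":[0,0,0],"grip":1}

```text
time: 5.75
ee_pos: [0.4984, -0.0588, 0.1377]
eef_rot: [0.967, 0.256, -0.001, 0.0]
ft_force: [0.3, 0.6, -0.0]
width: 0.0005
```

```bash
python3 - <<'E'
from h import *
from fit import W
v=(.5794,-.0096,.5228)
s=r.read_state();print(s["ee_pos"],s["ft_force"],W(v,(-.092,0,.083)))
p=r.camera("scene")
for z in(.057,.048): print(z,proj(p,W(v,(-.006,.085,z))))
print([(a["p"],a["location"]) for a in r.spot_point("tab_pad",p)+r.spot_point("lid",p)],proj(p,W(v,(-.065,0,.05))))
im=cv2.resize(p["frame"][100:280,230:430,::-1],None,fx=3.2,fy=3.2,interpolation=cv2.INTER_CUBIC)
cv2.imwrite("pics/pressed.png",im)
E
```

```text
[ 0.49838378 -0.05879738  0.13768018] [ 0.31213947  0.59742114 -0.00374398] [ 0.49968894 -0.05553634  0.083     ]
0.057 [341.48236428 190.49635563]
0.048 [341.45540228 194.12532804]
[(0.82, [341.1, 197.9]), (0.72, [261.6, 296.1]), (0.75, [287.1, 218.1]), (0.71, [181.7, 249.6]), (0.71, [324.5, 245.5]), (0.65, [220.4, 189.7]), (0.18, [259.9, 294.2])] [290.04508882 213.81871863]
```

View pics/pressed.png

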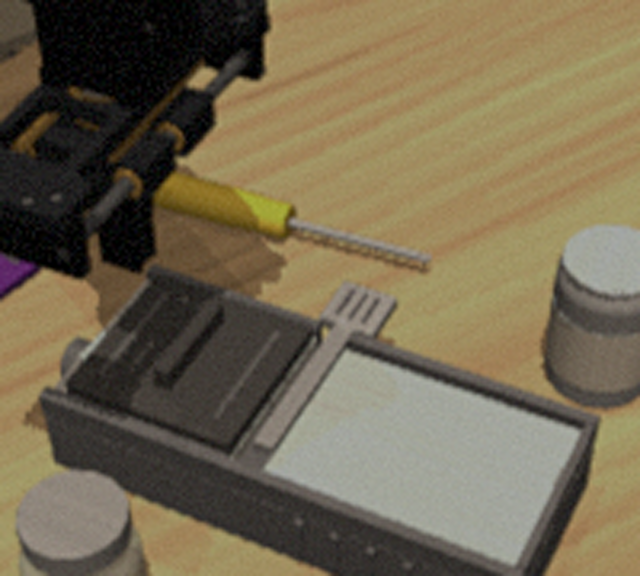

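The tab now lies flush below the lid's edge (crop (290,390)), the pad is lower, and the lid is still on its seat with its rib at (190,340). I'll descend behind the rib.

Call:
apply_moves:
  commands:
    - {"linear":[0,0,-0.08],"rot":[0,0,0],"grip":1}
    - {"linear":[0,0,-0.15],"rot":[0,0,0],"grip":1}
    - {"linear":[0,0,-0.18],"rot":[0,0,0],"grip":1}
    - {"linear":[0,0,-0.18],"rot":[0,0,0],"grip":1}
    - {"linear":[0,0,-0.18],"rot":[0,0,0],"grip":1}

```text
time: 6.4
ee_pos: [0.5, -0.0545, 0.0848]
eef_rot: [0.966, 0.259, 0.0, -0.0]
ft_force: [0.4, 0.3, -0.2]
width: 0.0007
```

Call:
apply_moves:
  commands:
    - {"linear":[0.022,0.0125,0],"rot":[0,0,0],"grip":1}
    - {"linear":[0.044,0.025,0],"rot":[0,0,0],"grip":1}
    - {"linear":[0.066,0.0376,0],"rot":[0,0,0],"grip":1}
    - {"linear":[0.088,0.05,0],"rot":[0,0,0],"grip":1}
    - {"linear":[0.11,0.0627,0],"rot":[0,0,0],"grip":1}
    - {"linear":[0.132,0.0752,0],"rot":[0,0,0],"grip":1}
    - {"linear":[0.154,0.0878,0],"rot":[0,0,0],"grip":1}
    - {"linear":[0.176,0.1,0],"rot":[0,0,0],"grip":1}

```text
time: 7.2
ee_pos: [0.5528, -0.025, 0.0841]
eef_rot: [0.966, 0.259, -0.0, -0.0]
ft_force: [-0.0, 0.6, 0.8]
width: 0.0006
```

```bash
python3 - <<'E'
from h import *
p=r.camera("scene")
im=cv2.resize(p["frame"][100:280,230:430,::-1],None,fx=3.2,fy=3.2,interpolation=cv2.INTER_CUBIC)
cv2.imwrite("pics/mid.png",im)
E
```

```text
(no output)
```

View pics/mid.png

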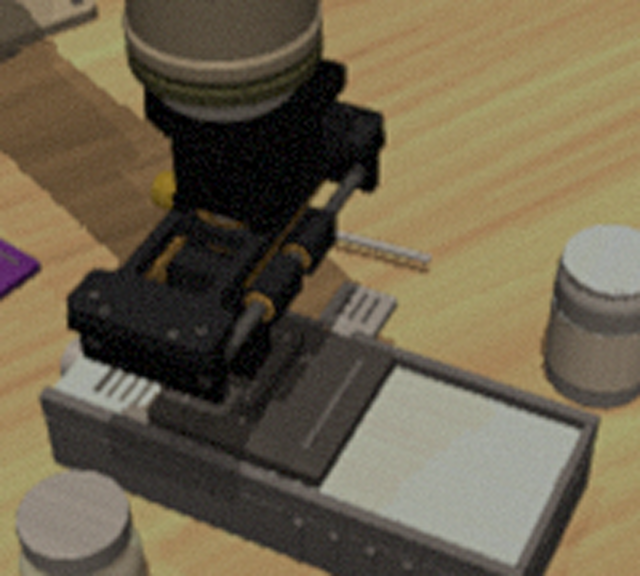

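The lid slides flat over the slot, its front edge now at crop (360,420), and the filter is showing behind it. Continuing to the end, then backing off and up.

Call:
apply_moves:
  commands:
    - {"linear":[0.026,0.015,0],"rot":[0,0,0],"grip":1}
    - {"linear":[0.052,0.03,0],"rot":[0,0,0],"grip":1}
    - {"linear":[0.078,0.045,0],"rot":[0,0,0],"grip":1}
    - {"linear":[0.104,0.06,0],"rot":[0,0,0],"grip":1}
    - {"linear":[0.13,0.075,0],"rot":[0,0,0],"grip":1}
    - {"linear":[0.156,0.09,0],"rot":[0,0,0],"grip":1}
    - {"linear":[0.182,0.105,0],"rot":[0,0,0],"grip":1}
    - {"linear":[0.208,0.12,0],"rot":[0,0,0],"grip":1}
    - {"linear":[0.228,0.132,0],"rot":[0,0,0],"grip":1}
    - {"linear":[0.244,0.141,0],"rot":[0,0,0],"grip":1}
    - {"linear":[0.254,0.147,0],"rot":[0,0,0],"grip":1}
    - {"linear":[0.254,0.147,0],"rot":[0,0,0],"grip":1}
    - {"linear":[0.254,0.147,0],"rot":[0,0,0],"grip":1}

```text
time: 8.55
ee_pos: [0.6284, 0.0187, 0.0842]
eef_rot: [0.966, 0.259, 0.0, 0.0]
ft_force: [-1.0, -0.5, 0.2]
width: 0.0003
```

Call:
apply_moves:
  commands:
    - {"linear":[-0.03,-0.017,0],"rot":[0,0,0],"grip":1}
    - {"linear":[-0.06,-0.035,0],"rot":[0,0,0],"grip":1}
    - {"linear":[-0.06,-0.035,0.1],"rot":[0,0,0],"grip":1}
    - {"linear":[-0.06,-0.035,0.25],"rot":[0,0,0],"grip":1}
    - {"linear":[-0.06,-0.035,0.4],"rot":[0,0,0],"grip":1}
    - {"linear":[-0.3,-0.2,0.5],"rot":[0,0,0],"grip":1}
    - {"linear":[-0.5,-0.5,0.5],"rot":[0,0,0],"grip":1}
    - {"linear":[-0.5,-0.9,0.5],"rot":[0,0,0],"grip":1}
    - {"linear":[-0.5,-0.9,0.5],"rot":[0,0,0],"grip":1}
    - {"linear":[-0.5,-0.9,0.5],"rot":[0,0,0],"grip":1}
    - {"linear":[-0.5,-0.9,0.5],"rot":[0,0,0],"grip":1}
    - {"linear":[-0.5,-0.9,0.5],"rot":[0,0,0],"grip":1}
    - {"linear":[-0.5,-0.9,0.5],"rot":[0,0,0],"grip":1}

```text
time: 9.85
ee_pos: [0.4769, -0.253, 0.2341]
eef_rot: [0.966, 0.257, -0.0, 0.0]
ft_force: [1.2, 1.0, 0.7]
width: 0.0001
```

```bash
python3 - <<'E'
from h import *
from fit import W
v=(.5794,-.0096,.5228)
c,s_=np.cos(v[2]),np.sin(v[2])
ims=[]
for n,(x0,y0) in(("scene",(230,130)),("top",(220,60))):
    p=r.camera(n)
    for a in r.spot_point("lid",p):
        w=ray(p,a["location"],.049)[:2]-v[:2]; print(n,round(a["p"],2),np.round([c*w[0]+s_*w[1],-s_*w[0]+c*w[1]],3))
    im=np.ascontiguousarray(cv2.resize(p["frame"][y0:y0+200,x0:x0+200,::-1],None,fx=2,fy=2,interpolation=cv2.INTER_CUBIC))
    q=np.array([(proj(p,W(v,(.072+x,y,.061)))+.5-[x0,y0])*2 for x,y in((-.05,-.048),(.05,-.048),(.05,.048),(-.05,.048))])
    cv2.polylines(im,[q.astype(int)],True,(0,255,0),1);ims.append(im)
    for th in("jar","can","offcut","screwdriver"): print(n,th,[np.round(ray(p,a["location"],0)[:2],3) for a in r.spot_point(th,p)[:1]])
cv2.imwrite("pics/final.png",np.hstack(ims))
s=r.read_state();print(s["ee_pos"],s["ft_force"],s["time"])
E
```

```text
scene 0.96 [ 0.078 -0.011]
scene 0.87 [-0.213  0.001]
scene 0.82 [-0.188 -0.143]
scene jar [array([ 0.612, -0.153])]
scene can [array([0.616, 0.174])]
scene offcut [array([ 0.723, -0.082])]
scene screwdriver [array([0.413, 0.094])]
top 0.98 [-0.25   0.056]
top 0.66 [-0.215 -0.099]
top 0.58 [0.07  0.006]
top jar [array([ 0.601, -0.144])]
top can [array([0.613, 0.171])]
top offcut [array([ 0.729, -0.081])]
top screwdriver [array([0.418, 0.096])]
[ 0.47858709 -0.2510739   0.23413296] [-0.18733941 -0.98366379 -0.82403865] 10.45
```

View pics/final.png

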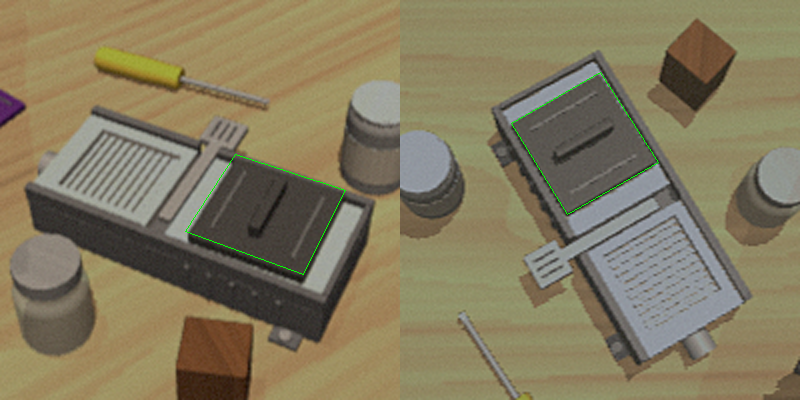

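The lid lies flat on the deck at about x +72 in both views, matching the overlay. The filter is open, the tab is down, and the bystanders have not moved. Handing in.

```bash
python3 -c "
from bench import r
print(r.close_job())"
```

```text
the job is handed in; nothing more can be done
None
```

I pressed the snap tab down, then pushed the lid by its rib, flat along the rails, onto the landing deck. I backed the arm off clear of everything and handed the job in at about 10.5 s; no verdict is reported.

- **Tab:** it went down until the force rose to about 20 N with the fingertips 47.6 mm above the bench, which is its stop. It still looks down in the last picture.
- **Lid:** a lid outline drawn at x +72 mm, y 0 matches the lid in both cameras, and it lies flat with the filter fully open to view. The detector put it at x +70 to +78 mm.
- **Disagreement:** the detector's y for the lid was −11 mm in the scene view and +6 mm in the top view. The limit is ±8 mm, but the detector has been a few pixels off throughout and the rails allow only 2–3 mm of play, so I went by the overlay.
- **Bystanders:** jar, can, offcut and screwdriver measured within about 10 mm of where they began, which is detector noise. The offcut's only starting reading was from the scene camera.
- **Refused call:** one move call was refused because its rows had no "rot". Nothing moved, and I repeated it in full.

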